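# Gauge a frame strip against the flip stop

### The job

Flip the hinged gauge leaf of the bench hook down in front of the fence, then bring the long wooden frame strip flat against the fence and slide it along until its end presses lightly but surely on the leaf, without forcing it or shifting the stop along the fence. Then flip the leaf back up out of the way, leaving the strip lying flush on the fence exactly where it was gauged, and leave everything else alone.

Things in the scene. Friction and masses are not known exactly. Their poses are not given: they have to be found in the camera images.
- bench_hook: Plywood bench hook, fixed to the table: board 160 (x) x 440 (y) x 18 mm. Origin: centre of its underside. Its +x points away from the robot, its y runs along the fence. The aluminium fence is a low bar on the far part of the board: 34 mm deep, its front face at x = +46 mm in this frame, full 440 mm length, from the board's top (z = 18 mm) up to z = 32 mm; nothing else stands on it but the stop carriage. A dark saw kerf crosses the board at y = -75 mm.
- fence_face (a point): point on the fence's front face, middle of its length, 25 mm above the table (7 mm above the board); axes as the bench hook's
- stop_carriage (a point): top centre of the small dark steel block (34 x 34 mm, top at z = 46 mm above the table, two hinge ears up to z = 66 mm) that sits on top of the fence and carries the gauge leaf between its ears. Axes as the bench hook's. It is held on the fence by a clamp, set at a different place each time, and slips if pushed along with about 30 N: it must stay put
- gauge_leaf (a joint): angle of the gauge leaf, rad: 0 = down (its end stop), with its tongue in front of the fence close above the board; about 1.57 = arm straight up; 2.0 = its other end stop, leaning back. Starts up at 1.7 to 1.95. Friction (about 2 N at the rod) holds it at any angle
- leaf_hinge (a point): centre of the leaf's hinge pin, 58 mm above the table. The hinge axis is the point's y, parallel to the fence. The point turns with the leaf: with the leaf down its axes are those of the bench hook
- leaf_rod (a point): centre of the steel cross rod by which the leaf is handled: 12 mm diameter, sticking out 45 mm from the arm to the +y side, parallel to the hinge. In the leaf's frame it lies at (-72, +26, +4) mm from the hinge: with the leaf down it is 72 mm in front of (nearer the robot than) the hinge pin and 62 mm above the table; with the leaf up it stands about 72 mm above the pin. It can turn between the fingers while it is carried round
- gauge_face (a point): point on the flat -y side of the leaf's tongue (tongue 10 mm thick, 30 x 34 mm, centred about 4 mm from here), against which the strip's end is gauged: at (-37, -5, -22) mm from the hinge in the leaf's frame, 36 mm above the table with the leaf down. Its y axis, along the hinge, does not change as the leaf turns
- strip: plain wood frame strip, 22 (x) x 180 (y) x 36 (z) mm, about 0.09 kg, lying loose on the board in front of the fence on the -y side of the stop, standing on its 22 mm wide edge. Origin: centre of its underside; y along its length, +y end towards the stop. Its top is 54 mm above the table, 22 mm higher than the fence, so it can be gripped across its 22 mm width above the fence
- strip_end (a point): centre of the strip's +y end face, (0, 90, 18) mm from its origin
- strip_back (a point): centre of the strip's +x side face, the one that goes against the fence, (11, 0, 18) mm from its origin
- offcut: bystander: short offcut of the same wood, 22 x 70 x 36 mm, on the table; origin at its underside
- tile: bystander: square glazed test tile 40 x 40 x 7 mm on the board's +y front corner; origin at its underside
- stamp: bystander: carved wooden stamp block with a knob, 37 x 42 x 46 mm; origin at its underside
- bowl: bystander: clay pinch bowl 130 mm wide, 59 mm high; origin at its underside
- moss_jar: bystander: white glaze jar with a green screw cap, 56 mm wide, 68 mm high, behind the bench hook; origin at its underside
Not all that is in view belongs to the job. Of the things like the strip, leave any that is blue; of the rest the larger one is meant.

How it is judged:
By the outcome, as a careful person would: the job done as asked, in the order asked, and still so for the second after the job is handed in, with the robot touching nothing.
It also fails if it takes over 72 s, if anything falls off the work surface, if the arm or the gripper's body presses on something with over 40 N, if the wrist force passes 120 N, or if a joint passes its speed limit or range.

### The arm

A 7-joint arm with a two-finger parallel gripper is mounted at the origin on a cart in front of the work surface, level with it; the furniture and walls round the work are solid. World frame = base frame: x ahead of the robot, y to its left, z up, the work surface at z = 0. Lengths are in m, angles in rad, forces in N, time in s.
With the tool pointing down it reaches from about 0.4 to 0.875 m from the base axis. Payload 19.3 kg.
Tool frame: the origin (TCP) lies midway between the tips of the shut fingers; the grasp point (between the pads) lies 19 mm behind it (env.grip_point_offset is the distance from the TCP to the grasp point, in m); z points along the fingers, y is the direction in which the jaws open and shut (so a half turn about z gives the same grasp; the last joint's range is limited). The gripper opens to 85 mm and grips with 20 to 120 N. Pads are 22 mm wide; open, the fingers measure 114 mm over their backs; the gripper's body (76 mm by 85 mm) begins 54 mm behind the grasp point. The pads swing forward as they close: fully open they stand 13 mm farther back than shut.
Start: joints at [1.086, 0.521, -0.036, 1.599, 0.021, 1.021, -0.113], TCP at [0.252, -0.572, 0.231] pointing down, gripper open.
Joint ranges: [-2.91, 2.91], [-0.3, 2.13], [-1.5, 1.42], [0.17, 2.43], [-1.26, 4.41], [0.16, 1.93], [-2.52, 2.52]. Speed limits (rad/s): [1.89, 1.89, 2.39, 2.39, 3.01, 3.01, 3.01].

### API

Orientations are given as a unit quaternion [x, y, z, w].
In Python, from plant import env gives the robot as it stands. Calls block until the motion is done:
- env.goto(position, orientation): joint-space move of the TCP to a pose.
- env.move_l(position, frame=None, v=0.15): straight line of the TCP; frame=None keeps the orientation; v is the mean speed in m/s.
- env.set_joints(angles): joint-space move.
- env.release() and env.grasp(): open the fingers fully, or close them until they stop; the grip force is fixed at half the most.
- env.dwell(seconds).
- env.ik(position, orientation): joint angles nearest the present ones, or None.
- env.read_state(): the state.
- env.snapshot(name): name is "side" or "top"; returns a dict with "color" (400x640x3 uint8, blue, green, red), "vfov" (degrees; the focal length in pixels is half the picture's height over the tangent of half this angle, whatever the lens; pixels are square), "cx", "cy" (the principal point, pixels), "dist" ([k1, k2, p1, p2, k3] as OpenCV has them; the pictures are not rectified), "R" (3x3) and "t" (3): a world point X has camera coordinates R X + t. Camera axes: x right, y down, z forward; pixel columns grow to the right and rows downward; lengths in m; the calibration is good to about 2 mm. A picture is of the moment at which its call begins. There is no depth.
A pose or a line that the arm cannot do raises env.PlanningError and nothing moves.
- env.sign_off(): hands the job in, once; it reports no verdict.
The state is a dict: "clock": time; "qpos": joint angles; "joint_velocities": joint speeds; "joint_efforts": joint torques, N m; "position": TCP position; "orientation": TCP orientation; "ft_force": force on the tool from outside, world axes, zero at the start; "ft_torque": the same for the moment, N m; "finger_gap": finger opening in m.
Only numpy, scipy, OpenCV 4.12 (cv2) and the standard library are available. Lean on these libraries where they do the work, as an engineer would, in place of code of your own. Each camera call takes 0.05 s, during which the arm holds its last target. There are 200 camera calls.

## Working session

There is one attempt and no reset: what is moved stays moved. The work goes in short steps, each a Python script; the robot and the scene stay as the last script left them, time stands still between calls to the robot, and variables do not carry over. Pictures are saved under pics/ and viewed, about 8 in all and at most 12, crops included, and the job is handed in when it is done.

```bash
ls; mkdir -p pics
cat > h.py <<'E'
import numpy as np, cv2
from plant import env
def K(s):
    f=200/np.tan(np.radians(s["vfov"])/2)
    return np.array([[f,0,s["cx"]],[0,f,s["cy"]],[0,0,1.]])
def ray(s,px):
    u=cv2.undistortPointsIter(np.float64([[px]]),K(s),np.float64(s["dist"]),None,None,(3,100,1e-9))[0,0]
    R=np.array(s["R"]);t=np.array(s["t"])
    return -R.T@t, R.T@np.array([u[0],u[1],1.])
def onz(s,px,z):
    c,d=ray(s,px); return c+d*(z-c[2])/d[2]
def proj(s,X):
    R=np.array(s["R"]);return cv2.projectPoints(np.float64(X).reshape(-1,1,3),cv2.Rodrigues(R)[0],np.float64(s["t"]),K(s),np.float64(s["dist"]))[0][:,0]
def snap(n,f):
    s=env.snapshot(n); cv2.imwrite(f"pics/{f}.png",s["color"]); np.save(f"pics/{f}.npy",s,allow_pickle=True); return s
def load(f): return np.load(f"pics/{f}.npy",allow_pickle=True).item()
def st():
    s=env.read_state(); print("t%.2f"%s["clock"],"p",np.round(s["position"],4),"q",np.round(s["orientation"],3),"F",np.round(s["ft_force"],1),"gap %.4f"%s["finger_gap"])
    return s
E
python3 - <<'E'
from h import *
for n in("side","top"):
    s=snap(n,n+"0"); print(n,s["vfov"],s["dist"],-np.array(s["R"]).T@s["t"],np.array(s["R"]).round(2).tolist())
st(); print(env.grip_point_offset)
E
```

```text
pics
side 52.15299270327738 [-0.01172104  0.          0.          0.          0.        ] [-7.34219799e-04  8.37165127e-01  6.71051149e-01] [[-0.85, -0.53, 0.02], [-0.28, 0.42, -0.86], [0.45, -0.74, -0.5]]
top 50.62806817292623 [-0.08605279  0.          0.          0.          0.        ] [ 0.37041681 -0.04260069  1.42373485] [[-0.03, -1.0, 0.0], [-0.99, 0.03, -0.13], [0.13, -0.01, -0.99]]
t0.10 p [ 0.2517 -0.5717  0.2308] q [ 0.979  0.206 -0.    -0.001] F [0.7 0.1 0.1] gap 0.0856
0.0187
```

View pics/top0.png

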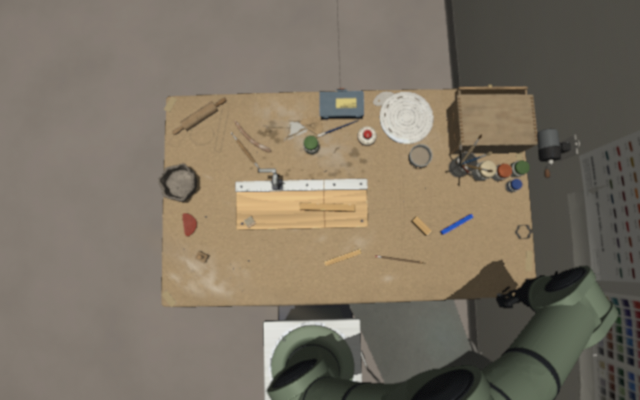

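View pics/side0.png

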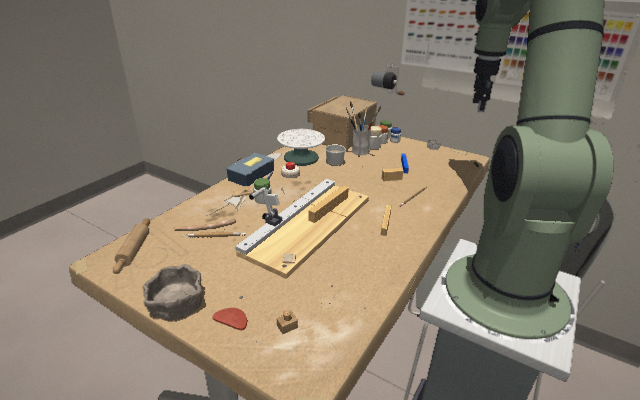

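The top view shows the board at cols 235–368, rows 180–229, the carriage near (277,182), and the strip at cols 299–355, row 207. The side view shows the same, with the leaf up near (265,200). I'll enlarge the two areas.

Run:
```python
from h import *
a=load("top0")["color"][170:240,225:380]; b=load("side0")["color"][170:280,230:380]
a=cv2.resize(a,None,fx=5,fy=5,interpolation=cv2.INTER_CUBIC);b=cv2.resize(b,None,fx=5,fy=5,interpolation=cv2.INTER_CUBIC)
cv2.imwrite("pics/topc.png",a);cv2.imwrite("pics/sidec.png",b)
```

```text
(no output)
```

View pics/topc.png

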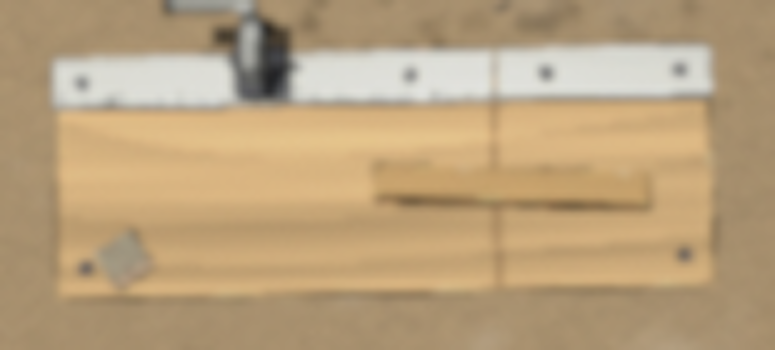

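View pics/sidec.png

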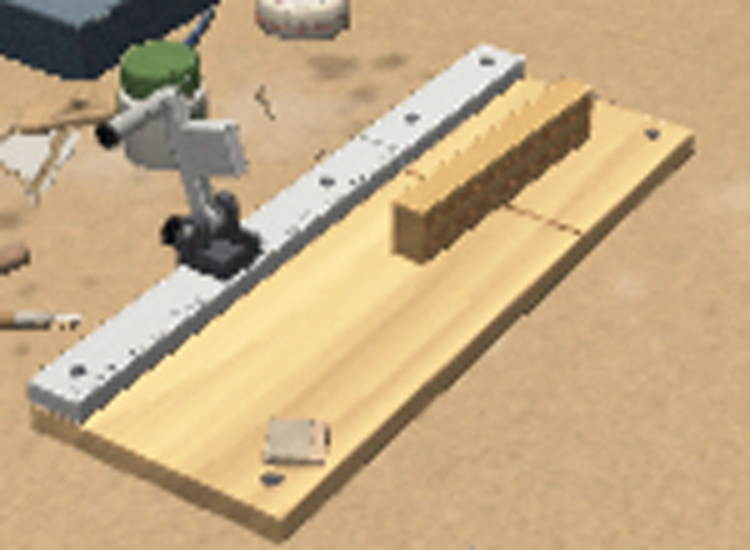

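Top crop: fence top corners at (52,59), (711,45), (711,97), (55,106), board front corners at (60,297) and (711,285), strip top spanning (373,163)–(650,207), rod at (165–245,5). Side crop: rod tip at (105,132), carriage and strip end clear.

```bash
cat >> h.py <<'E'
def tc(p): return (p[0]/5-.4+225,p[1]/5-.4+170)
def sc(p): return (p[0]/5-.4+230,p[1]/5-.4+170)
E
python3 - <<'E'
from h import *
np.set_printoptions(precision=4,suppress=True)
T=load("top0");S=load("side0")
print("fence T");F=[onz(T,tc(p),.032) for p in [(52,59),(711,45),(711,97),(55,106)]];print(np.array(F))
print("board front T",[onz(T,tc(p),.018) for p in [(60,297),(711,285)]])
print("fence S",[onz(S,sc(p),.032) for p in [(30,388),(78,406),(525,62),(487,43)]])
print("board front S",[onz(S,sc(p),.018) for p in [(282,522),(694,135)]])
print("strip T",[onz(T,tc(p),.054) for p in [(375,163),(372,198),(650,173),(650,207)]])
print("strip S",[onz(S,sc(p),.054) for p in [(393,201),(428,216),(592,92)]])
def tri(p,q):
    c,d=ray(T,p);e,g=ray(S,q)
    A=np.array([d,-g]).T; x=np.linalg.lstsq(A,e-c,rcond=None)[0]
    a=c+d*x[0];b=e+g*x[1];return (a+b)/2,np.linalg.norm(a-b)
print("rod tip",tri(tc((165,5)),sc((104,132))))
print("rod root",tri(tc((255,5)),sc((178,98))))
# carriage block corners front top z=.046
print("carr T",[onz(T,tc(p),.046) for p in [(240,98),(288,100)]])
print("carr S",[onz(S,sc(p),.046) for p in [(180,258),(222,272),(262,243)]])
E
```

```text
fence T
[[ 0.6152  0.2455  0.032 ]
 [ 0.6131 -0.1958  0.032 ]
 [ 0.578  -0.1943  0.032 ]
 [ 0.5834  0.2434  0.032 ]]
board front T [array([0.4567, 0.2428, 0.018 ]), array([ 0.4536, -0.1909,  0.018 ])]
fence S [array([0.6073, 0.2479, 0.032 ]), array([0.5775, 0.2457, 0.032 ]), array([ 0.5735, -0.1889,  0.032 ]), array([ 0.6078, -0.1976,  0.032 ])]
board front S [array([0.4514, 0.2467, 0.018 ]), array([ 0.449 , -0.1879,  0.018 ])]
strip T [array([0.5369, 0.0291, 0.054 ]), array([0.514 , 0.0315, 0.054 ]), array([ 0.5256, -0.1501,  0.054 ]), array([ 0.5033, -0.1493,  0.054 ])]
strip S [array([0.5329, 0.0288, 0.054 ]), array([0.5081, 0.0309, 0.054 ]), array([ 0.4999, -0.1433,  0.054 ])]
rod tip (array([0.6303, 0.1544, 0.1287]), np.float64(0.0006122617403948245))
rod root (array([0.6286, 0.098 , 0.1232]), np.float64(0.003326227146144753))
carr T [array([0.5833, 0.1178, 0.046 ]), array([0.5812, 0.0862, 0.046 ])]
carr S [array([0.6042, 0.1303, 0.046 ]), array([0.577 , 0.1284, 0.046 ]), array([0.5759, 0.094 , 0.046 ])]
```

```bash
cat >> h.py <<'E'
def down(psi): return [np.cos(psi/2),np.sin(psi/2),0,0]
HX,HY=.595,.106
E
python3 - <<'E'
from h import *
for psi in (np.pi/2-.007,-np.pi/2-.007):
    for p in [(.45,-.1,.28),(.625,.138,.106),(.523,.138,.043),(.52,-.06,.037),(.567,.011,.037)]:
        q=env.ik(p,down(psi)); print(round(psi,2),p,None if q is None else np.round(q,2))
E
```

```text
1.56 (0.45, -0.1, 0.28) [ 0.54  0.24 -0.54  1.93  0.14  1.01 -0.06]
1.56 (0.625, 0.138, 0.106) [ 0.02  0.74 -0.52  1.64  0.44  0.89 -0.67]
1.56 (0.523, 0.138, 0.043) [-0.04  0.7  -0.45  1.93  0.51  0.62 -0.83]
1.56 (0.52, -0.06, 0.037) [ 0.32  0.69 -0.43  1.98  0.51  0.57 -0.47]
1.56 (0.567, 0.011, 0.037) [ 0.19  0.74 -0.45  1.87  0.5   0.65 -0.57]
-1.58 (0.45, -0.1, 0.28) [-0.83  0.45  1.26  1.99 -0.49  1.06 -2.49]
-1.58 (0.625, 0.138, 0.106) [-0.96  1.19  1.32  1.69 -1.21  1.29 -2.52]
-1.58 (0.523, 0.138, 0.043) [-0.99  0.97  0.97  1.98 -1.12  0.86 -2.52]
-1.58 (0.52, -0.06, 0.037) [-0.36  0.74  0.51  2.02 -0.68  0.55 -2.51]
-1.58 (0.567, 0.011, 0.037) [-0.59  0.86  0.7   1.91 -0.85  0.7  -2.52]
```

ψ=+90° works. I'll move above the rod, check with a picture, then grasp.

Run:
```python
from h import *
Q=down(np.pi/2-.007)
env.goto((.45,-.1,.28),Q); env.goto((.624,.138,.2),Q); st()
env.move_l((.624,.138,.106)); st()
S=snap("side","side1"); 
c=S["color"][130:280,210:360]; cv2.imwrite("pics/s1c.png",cv2.resize(c,None,fx=4,fy=4,interpolation=cv2.INTER_CUBIC))
```

```text
t3.13 p [0.6241 0.1363 0.2004] q [ 0.71   0.704 -0.     0.   ] F [ 0.9 -0.7  0.1] gap 0.0852
t3.91 p [0.6245 0.138  0.107 ] q [0.71  0.705 0.001 0.   ] F [-0.2 -0.2  0.7] gap 0.0856
```

View pics/s1c.png

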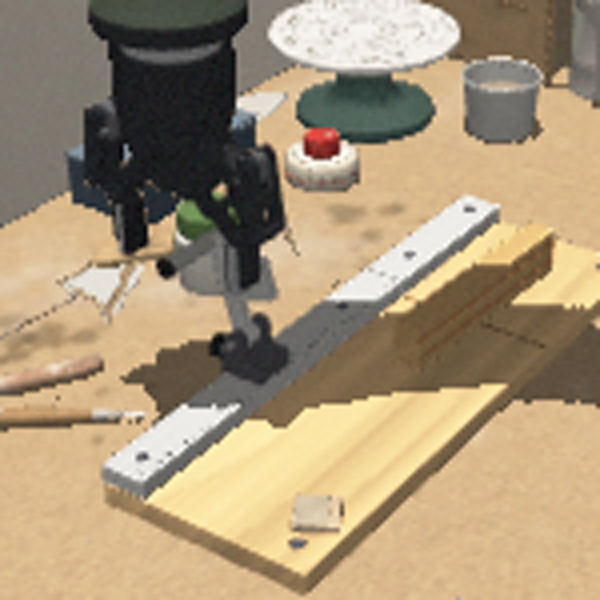

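The rod (tip at (167,268)) lies between the two finger tips at (135,248) and (248,285). The tips come 13 mm lower as they close, so I'll grasp now.

Run:
```python
from h import *
env.grasp(); s=st(); S=snap("side","side2")
q=np.array(s["position"]); print("rod rel hinge", q[0]-HX, q[2]+.0187-.058)
```

```text
t4.64 p [0.6244 0.1381 0.1063] q [0.71  0.705 0.    0.   ] F [ 2.6 -0.5  4.1] gap 0.0103
rod rel hinge 0.02940694736335958 0.06702047742987322
```

```bash
cat >> h.py <<'E'
def arc(phi0,phi1,n,y,r0=.0732,v=.12,fmax=25):
    """carry the rod about the hinge, correcting radially from the wrist force"""
    cor=np.zeros(2)
    for phi in np.linspace(phi0,phi1,n+1)[1:]:
        u=np.array([-np.cos(phi),np.sin(phi)]); r=r0+(.0721-r0)*(phi-phi0)/(phi1-phi0)
        p=np.array([HX,.058-.0187])+r*u+cor
        env.move_l((p[0],y,p[1]),v=v)
        s=env.read_state(); F=np.array(s["ft_force"]); f=F[[0,2]]@u; ft=F[[0,2]]@[u[1],-u[0]]
        print("%.2f"%phi,"F",F.round(1),"rad %.1f tan %.1f"%(f,ft),"cor",(cor*1e3).round(1),"t%.1f"%s["clock"])
        if np.linalg.norm(F)>fmax: print("STOP"); break
        cor+=u*np.clip(f*1.5e-4,-.0015,.0015)
    return cor
E
python3 - <<'E'
from h import *
arc(1.984,.9,7,.138)
E
```

```text
1.83 F [-3.   1.  -2.5] rad -3.2 tan -2.3 cor [0. 0.] t4.9
1.67 F [-4.1  0.2 -6.1] rad -6.5 tan -3.4 cor [-0.1 -0.5] t5.2
1.52 F [  3.8   0.7 -13.7] rad -13.8 tan 3.1 cor [-0.2 -1.4] t5.4
1.36 F [ 1.3  1.2 -4.4] rad -4.6 tan 0.3 cor [-0.1 -2.9] t5.7
1.21 F [ 2.3  0.8 -4.1] rad -4.6 tan 0.7 cor [-0.  -3.6] t5.9
1.05 F [ 3.6  1.4 -5.8] rad -6.8 tan 0.3 cor [ 0.2 -4.3] t6.2
0.90 F [ 11.    1.9 -15.1] rad -18.7 tan -0.8 cor [ 0.7 -5.1] t6.4
```

```bash
sed -i 's/fmax=25):/fmax=25,cor=(0,0)):/; s/cor=np.zeros(2)/cor=np.array(cor,float)/; s/1.5e-4,-.0015,.0015/2.5e-4,-.003,.003/' h.py
python3 - <<'E'
from h import *
u=np.array([-np.cos(.9),np.sin(.9)])
c=arc(.9,.2,8,.138,r0=.0721,v=.1,cor=np.array([.0007,-.0051])-u*.004); print(c)
S=snap("side","side3");T=snap("top","top3")
E
```

```text
0.81 F [-8.9  0.6  6. ] rad 10.5 tan -2.3 cor [ 3.2 -8.2] t6.7
0.73 F [ 15.   -0.3 -13.4] rad -20.1 tan -0.1 cor [ 1.4 -6.3] t6.9
0.64 F [ 4.9  1.  -4. ] rad -6.3 tan -0.3 cor [ 3.6 -8.3] t7.2
0.55 F [ 4.9  0.7 -5.7] rad -7.2 tan -2.3 cor [ 4.9 -9.3] t7.4
0.46 F [-0.2  1.3  3.2] rad 1.6 tan 2.7 cor [  6.4 -10.2] t7.7
0.38 F [10.   0.8 -2.9] rad -10.4 tan 1.0 cor [  6.1 -10. ] t7.9
0.29 F [ 0.6  2.8 -2.1] rad -1.2 tan -1.8 cor [  8.5 -11. ] t8.2
0.20 F [ 5.   2.1 -4. ] rad -5.7 tan -2.9 cor [  8.8 -11.1] t8.4
[ 0.01017031 -0.01134067]
```

Run:
```python
from h import *
st()
c=load("side3")["color"][140:270,220:350]; d=load("top3")["color"][160:230,230:330]
a=cv2.resize(c,(520,520),interpolation=cv2.INTER_CUBIC)
cv2.imwrite("pics/s3c.png",a)
```

```text
t8.54 p [0.5336 0.1381 0.0427] q [0.71  0.705 0.    0.   ] F [ 5.5  3.3 -4. ] gap 0.0093
```

View pics/s3c.png

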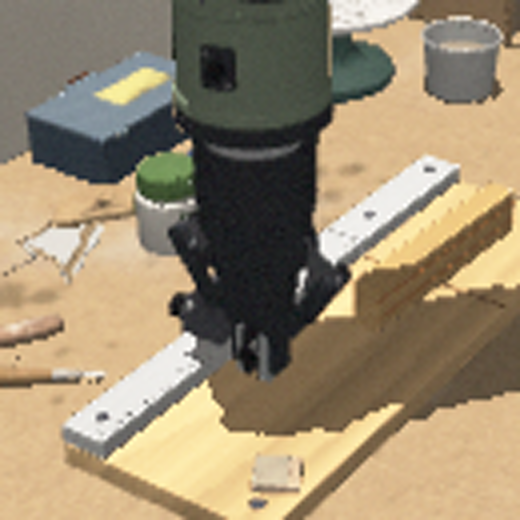

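The fingers still hold the rod and the leaf is nearly down. I'll step down until the end stop is felt.

Run:
```python
from h import *
p=np.array(st()["position"]); p[1]=.138
for i in range(12):
    p[2]-=.002; env.move_l(p,v=.05); s=st(); F=s["ft_force"]
    if F[2]>9: break
    p[0]+=np.clip(F[0]*2e-4,-.001,.001)
```

```text
t8.54 p [0.5336 0.1381 0.0427] q [0.71  0.705 0.    0.   ] F [ 5.5  3.3 -4. ] gap 0.0093
t8.79 p [0.5336 0.1384 0.0415] q [0.71  0.705 0.    0.   ] F [-5.   2.1 18.2] gap 0.0099
```

```bash
sed -i 's/^HX,HY=.*/HX,HY=.6056,.106/' h.py
python3 - <<'E'
from h import *
env.release(); st(); env.move_l((.5336,.138,.15),v=.25)
Q=down(np.pi/2-.060)
env.goto((.518,-.059,.13),Q)
S=snap("side","side4");T=snap("top","top4"); st()
env.move_l((.518,-.059,.037),v=.15); st()
env.grasp(); st()
a=cv2.resize(S["color"][160:270,230:370],(560,440),interpolation=cv2.INTER_CUBIC)
cv2.imwrite("pics/s4c.png",a)
E
```

```text
t9.51 p [0.5335 0.138  0.0407] q [ 0.71   0.705 -0.    -0.   ] F [-0.1 -0.4  0.2] gap 0.0857
t11.00 p [ 0.5181 -0.0577  0.1298] q [ 0.727  0.686  0.    -0.   ] F [ 0.2  0.4 -0.4] gap 0.0854
t11.77 p [ 0.5184 -0.0587  0.0376] q [0.728 0.686 0.    0.   ] F [ 0.2  0.2 -0.8] gap 0.0853
t12.38 p [ 0.5182 -0.0591  0.0374] q [0.728 0.686 0.    0.   ] F [-1.6 -1.3  9. ] gap 0.0205
```

View pics/s4c.png

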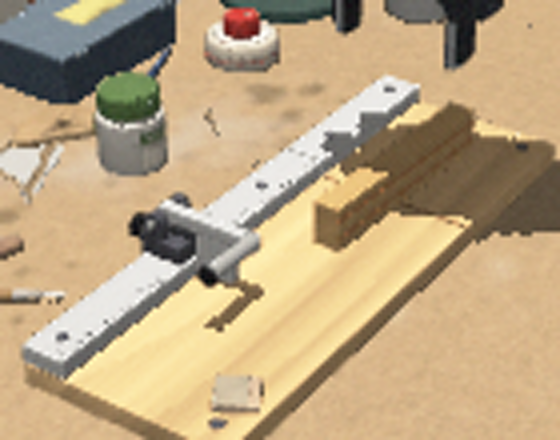

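The leaf is down (tongue in front of the fence, rod at (215,270)), and the strip is gripped at 20.5 mm. Next I'll square it up and move to the fence, guarded by force.

Run:
```python
from h import *
Q=down(np.pi/2-.008)
env.move_l((.519,-.059,.038),v=.05); st()
env.move_l((.558,-.05,.038),Q,v=.06); s=st()
x=.558
for i in range(16):
    x+=.001; env.move_l((x,-.05,.038),v=.03); s=env.read_state(); F=s["ft_force"]; print(round(x,4),np.round(F,1),np.round(s["ft_torque"],2),round(s["clock"],1))
    if F[0]<-10: break
T=snap("top","top5")
```

```text
t12.62 p [ 0.5191 -0.059   0.038 ] q [0.728 0.686 0.    0.   ] F [-0.2  0.3 -0.9] gap 0.0207
t13.44 p [ 0.5577 -0.0501  0.0379] q [ 0.71   0.704 -0.    -0.   ] F [-0.6  0.3 -1.2] gap 0.0205
0.559 [-0.1 -0.4 -0.5] [-0.03 -0.05 -0.05] 13.7
0.56 [ 0.4 -0.2 -1.3] [ 0.03 -0.04  0.02] 13.9
0.561 [-0.3 -1.1 -0.5] [-0.1  -0.02 -0.01] 14.2
0.562 [-0.4 -0.6 -1.5] [ 0.01  0.02 -0.02] 14.4
0.563 [ 0.3 -0.5 -1.6] [ 0.07  0.04 -0.01] 14.7
0.564 [-0.3 -0.2 -0.5] [ 0.05 -0.03 -0.  ] 14.9
0.565 [-0.7  0.5 -1.5] [ 0.04  0.02 -0.01] 15.2
0.566 [ 0.5 -0.  -1.7] [-0.03 -0.01 -0.01] 15.4
0.567 [-0.2 -0.2 -1.1] [ 0.05 -0.04 -0.02] 15.7
0.568 [-0.3 -0.4 -0.8] [-0.07  0.13  0.08] 15.9
0.569 [-5.7  0.7  1.4] [0.02 1.26 0.15] 16.2
0.57 [-11.    0.4   4.1] [0.12 2.43 0.16] 16.4
```

Run:
```python
from h import *
env.move_l((.5687,-.05,.0376),v=.03); st()
x0=.5687; g=lambda y: x0+.008*(y+.05)
env.move_l((g(-.006),-.006,.0376),v=.05); s=st(); 
y=-.006; hist=[]
for i in range(30):
    y+=.001; env.move_l((g(y),y,.0376),v=.03); s=env.read_state(); F=np.array(s["ft_force"]); hist.append(F[1]); print(round(y,4),F.round(1),np.round(s["ft_torque"],2),round(s["clock"],1))
    if F[0]<-9: x0-=.0004
    if F[0]>-1.5: x0+=.0003
    if F[1]<np.median(hist[:5])-4.: break
T=snap("top","top6");S=snap("side","side6")
```

```text
t16.74 p [ 0.5682 -0.0501  0.0375] q [ 0.71   0.704 -0.    -0.   ] F [-5.  -0.5  2.7] gap 0.0205
t17.77 p [ 0.5683 -0.0064  0.0375] q [ 0.71   0.704 -0.001 -0.   ] F [-7.6 -2.2  3.6] gap 0.0207
-0.005 [-7.2 -3.2  5.3] [-0.93  1.61  0.19] 18.0
-0.004 [-6.7 -5.1  4.1] [-1.1   1.65  0.24] 18.3
-0.003 [-8.2 -5.6  4.9] [-1.11  1.61  0.22] 18.5
-0.002 [-8.4 -4.8  4.4] [-1.12  1.67  0.23] 18.8
-0.001 [-7.3 -4.8  4.6] [-1.14  1.65  0.18] 19.0
0.0 [-7.8 -6.   5.6] [-1.15  1.7   0.18] 19.3
0.001 [-7.3 -5.3  4.8] [-1.18  1.62  0.21] 19.5
0.002 [-8.3 -4.7  5.9] [-1.14  1.66  0.27] 19.8
0.003 [-7.3 -5.8  5.7] [-1.14  1.65  0.21] 20.0
0.004 [-8.1 -6.1  5.1] [-1.19  1.65  0.15] 20.3
0.005 [-6.8 -6.4  5.8] [-1.2   1.68  0.21] 20.5
0.006 [-8.  -6.1  6. ] [-1.24  1.69  0.24] 20.8
0.007 [-6.8 -7.2  4.9] [-1.22  1.65  0.2 ] 21.0
0.008 [-7.1 -6.3  5. ] [-1.25  1.75  0.23] 21.3
0.009 [-7.9 -6.   5.6] [-1.23  1.71  0.24] 21.5
0.01 [-7.1 -6.   5.1] [-1.26  1.74  0.18] 21.8
0.011 [-7.4 -6.1  6.4] [-1.22  1.71  0.23] 22.0
0.012 [ -8.5 -10.3   5.7] [-1.97  1.71  0.29] 22.3
```

Run:
```python
from h import *
x=.5687+.008*.062
def rd():
    s=env.read_state(); print(np.round(s["ft_force"],1),np.round(s["ft_torque"],2),np.round(s["position"],4),round(s["clock"],1)); return s
env.move_l((x,.012,.0376),down(np.pi/2-.003),v=.03); rd()
for dy in (.0004,.0008,.0012):
    env.move_l((x,.012+dy,.0376),v=.03); 
    if rd()["ft_force"][1]<-13: break
env.release(); env.dwell(.2); rd()
T=snap("top","top7");S=snap("side","side7")
```

```text
[ -7.1 -10.7   5.9] [-1.93  1.75  0.03] [0.5684 0.0101 0.0375] 22.6
[ -7.9 -11.9   6.6] [-2.37  1.68  0.05] [0.5684 0.0101 0.0375] 22.9
[ -7.2 -12.8   7.2] [-2.71  1.67  0.04] [0.5684 0.0101 0.0375] 23.1
[ -7.  -15.1   8. ] [-3.11  1.67  0.05] [0.5683 0.0101 0.0375] 23.4
[0.3 0.8 0.3] [-0.05 -0.08 -0.04] [0.5692 0.0132 0.0376] 24.2
```

Run:
```python
from h import *
env.move_l((.5692,.0132,.13),v=.2)
S=snap("side","side8");T=snap("top","top8")
env.goto((.5336,.138,.13),down(np.pi/2-.007)); env.move_l((.5336,.138,.0428),v=.12); st()
a=cv2.resize(S["color"][160:270,230:370],(560,440),interpolation=cv2.INTER_CUBIC)
b=cv2.resize(load("top8")["color"][170:240,230:370],(560,280),interpolation=cv2.INTER_CUBIC)
T2=snap("top","top9")
cv2.imwrite("pics/s8c.png",a)
```

```text
t26.48 p [0.534  0.1381 0.0433] q [0.71  0.705 0.    0.   ] F [-0.4  0.2  0.2] gap 0.0853
```

View pics/s8c.png

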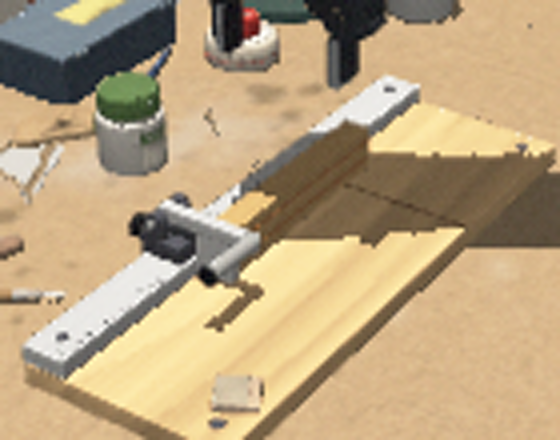

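The strip lies along the fence with its end on the leaf, near (245,245), and the leaf and carriage look unmoved from the previous picture. Next, flip the leaf up.

Run:
```python
from h import *
env.grasp(); s=st()
p=np.array(s["position"]); u=np.array([-np.cos(.0555),np.sin(.0555)])
c0=np.array([.5338,.0429])-np.array([HX,.0393])-.0721*u
arc(.0555,1.85,16,.138,r0=.0721,v=.1,cor=c0); st()
S=snap("side","side10")
```

```text
t27.22 p [0.5337 0.138  0.0429] q [0.71  0.705 0.    0.   ] F [-0.1 -0.5  3.1] gap 0.0103
0.17 F [-1.5  0.5  2.4] rad 1.9 tan 2.1 cor [ 0.2 -0.4] t27.5
0.28 F [-0.2 -0.2  3.3] rad 1.1 tan 3.1 cor [-0.3 -0.3] t27.7
0.39 F [-1.8 -0.3  4.1] rad 3.2 tan 3.1 cor [-0.6 -0.2] t28.0
0.50 F [ 1.6 -0.3  3.9] rad 0.5 tan 4.2 cor [-1.3  0.1] t28.2
0.62 F [-1.  -0.8  5.3] rad 3.8 tan 3.8 cor [-1.4  0.1] t28.5
0.73 F [ 0.8 -0.4  4.5] rad 2.4 tan 3.9 cor [-2.2  0.7] t28.7
0.84 F [-1.5 -1.6  5.1] rad 4.8 tan 2.3 cor [-2.6  1.1] t29.0
0.95 F [ 1.  -0.5  0.7] rad -0.0 tan 1.2 cor [-3.4  2. ] t29.2
1.06 F [-6.4 -1.8 11.7] rad 13.3 tan 0.1 cor [-3.4  2. ] t29.5
1.18 F [  7.   -0.2 -13.5] rad -15.1 tan 1.3 cor [-4.9  4.6] t29.7
1.29 F [-6.1 -2.7 21.6] rad 22.5 tan 0.2 cor [-3.7  1.8] t30.0
1.40 F [ 3.5 -4.4 -4. ] rad -4.6 tan 2.8 cor [-4.6  4.7] t30.2
1.51 F [ 3.2 -5.4  4.2] rad 4.0 tan 3.5 cor [-4.4  3.6] t30.5
1.63 F [ 1.  -4.   5.3] rad 5.3 tan 0.7 cor [-4.4  4.6] t30.7
1.74 F [ 1.1 -5.6  3.5] rad 3.6 tan 0.5 cor [-4.4  5.9] t31.0
1.85 F [ 1.  -5.5  5.1] rad 5.2 tan -0.4 cor [-4.2  6.8] t31.2
t31.22 p [0.6214 0.1377 0.1155] q [0.71  0.705 0.    0.   ] F [ 1.  -5.5  5.1] gap 0.0098
```

Run:
```python
from h import *
np.set_printoptions(precision=4,suppress=True)
env.release(); st(); env.move_l((.621,.138,.22),v=.2); env.goto((.45,.25,.32),down(np.pi/2)); 
env.goto((.42,-.35,.35),down(np.pi/2)); env.dwell(.2); st()
S=snap("side","side11");T=snap("top","top11")
a=cv2.resize(S["color"][160:270,230:370],(700,550),interpolation=cv2.INTER_CUBIC)
b=cv2.resize(T["color"][165:235,230:370],(700,350),interpolation=cv2.INTER_CUBIC)
cv2.imwrite("pics/s11c.png",a);cv2.imwrite("pics/t11c.png",b)
```

```text
t31.98 p [0.6212 0.1381 0.1154] q [ 0.71   0.705  0.    -0.   ] F [ 0.4  0.6 -0.3] gap 0.0853
t35.92 p [ 0.4203 -0.3496  0.35  ] q [ 0.707  0.707  0.    -0.   ] F [-0.2 -0.7  0.5] gap 0.0853
```

View pics/s11c.png

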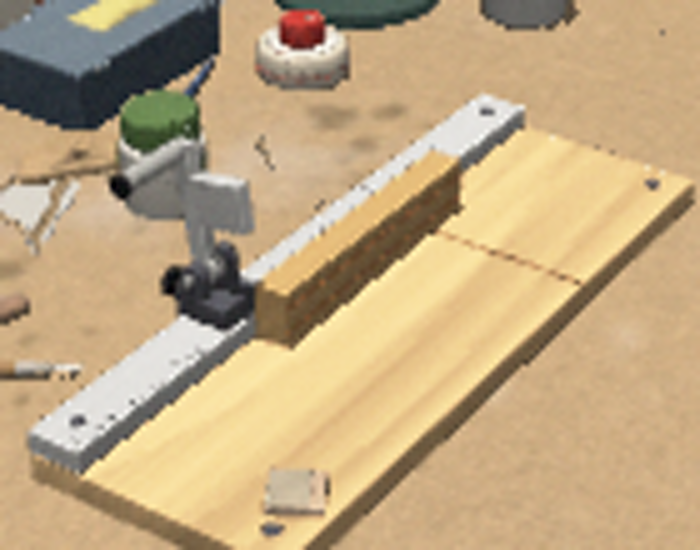

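View pics/t11c.png

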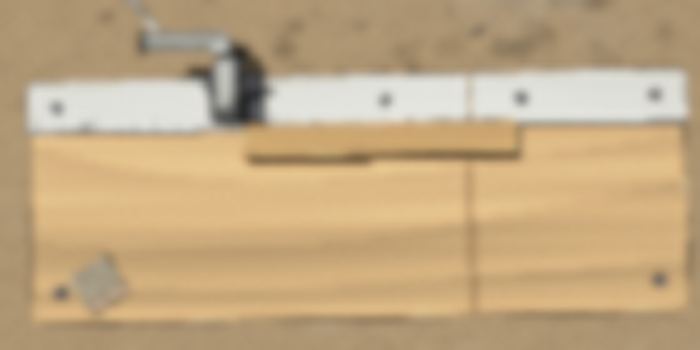

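The strip is flush along the fence, the leaf is up and leaning slightly back, and the tile is untouched. I'll check numerically for shifts of the carriage and strip.

Run:
```python
from h import *
def sh(n,a,b,r):
    g=lambda f:cv2.cvtColor(load(f)["color"],cv2.COLOR_BGR2GRAY)[r[1]:r[3],r[0]:r[2]].astype(np.float32)
    A=g(a);B=g(b); _,W=cv2.findTransformECC(A,B,np.float32([[1,0,0],[0,1,0]]),cv2.MOTION_TRANSLATION); print(n,a,b,W[:,2].round(2))
sh("carr side","side0","side11",(262,212,283,226))
sh("carr top","top0","top11",(268,176,284,192))
sh("rodleaf down",'side4','side8',(260,205,298,232))
sh("strip -y end side","side8","side11",(300,185,330,215))
T=load("top11");S=load("side11")
t=lambda p:(p[0]/5-.4+230,p[1]/5-.4+165); s=lambda p:(p[0]/5-.4+230,p[1]/5-.4+160)
print([onz(T,t(p),.054).round(4) for p in [(247,126),(520,123),(247,155),(520,152)]],[onz(T,t(p),.032).round(4) for p in [(35,132),(686,123)]])
print([onz(S,s(p),.054).round(4) for p in [(256,285),(291,296),(462,168)]])
```

```text
carr side side0 side11 [0.02 0.03]
carr top top0 top11 [0.04 1.07]
rodleaf down side4 side8 [0.08 0.42]
strip -y end side side8 side11 [0.68 0.33]
[array([0.5795, 0.0959, 0.054 ]), array([ 0.5769, -0.083 ,  0.054 ]), array([0.5604, 0.0961, 0.054 ]), array([ 0.5577, -0.0825,  0.054 ])] [array([0.5826, 0.24  , 0.032 ]), array([ 0.5773, -0.1943,  0.032 ])]
[array([0.576, 0.099, 0.054]), array([0.5538, 0.0972, 0.054 ]), array([ 0.5496, -0.0716,  0.054 ])]
```

Run:
```python
from h import *
g=lambda f:cv2.cvtColor(load(f)["color"],cv2.COLOR_BGR2GRAY).astype(np.float32)
for r in [(326,184,342,202),(318,184,342,202)]:
    A,B=[g(f)[r[1]:r[3],r[0]:r[2]] for f in("top9","top11")]
    print(np.abs(A-B).mean(), cv2.findTransformECC(A,B,np.float32([[1,0,0],[0,1,0]]),cv2.MOTION_TRANSLATION)[1][:,2])
```

```text
1.5729166 [-0.00526323 -0.01229899]
1.5949074 [-0.00664601 -0.00648248]
```

The strip hasn't moved since it was gauged (0.01 px), so I'll hand in.

```bash
python3 -c "
from h import *
st(); print(env.sign_off())"
```

```text
t36.02 p [ 0.4202 -0.3497  0.35  ] q [0.707 0.707 0.    0.   ] F [-0.9  0.1 -0.5] gap 0.0858
the job is handed in; nothing more can be done
None
```

The job is done and handed in at 36 s on the robot's clock. I swung the leaf down to its end stop, brought the strip against the fence, and slid it along until its end pressed on the leaf. That end pressure was about 9 N above sliding friction, well under the 30 N at which the stop slips. I then let go of the strip and flipped the leaf back up to an estimated 1.7 rad.

**Last checks:**
- **Stop:** the side view shows it unmoved, within 0.03 px. The top view showed a 1 px shift across the fence and only 0.04 px along it. I put that down to the leaf now standing at a slightly different angle.
- **Strip position:** the top view shows a 0.01 px shift between just before the leaf was flipped up and the end. A side-view comparison gave about 0.7 px, but the gripper's shadow lay on the strip in one of those pictures, so I trusted the top view.
- **Flush on the fence:** the top view puts the strip's back in line with the fence face within the 2 mm calibration, and the twisting moment was near zero while it was pressed there.
- **Bystanders:** the tile and jar look untouched in the last pictures. I did not check the offcut, stamp or bowl again, though the arm never worked near them.

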